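Load the label roll and lock it with the hitch clip

TASK

Put the white label roll flat on its stand, over the upright post. Then lock it there: push the straight leg of the hitch clip through the cross hole of the post, above the roll, until the clip is fully home and its sprung bow has snapped over the post, and let go of it. Feel your way in and do not ram the post, whose height is set by hand; leave the other things on the counter where they are.

Things in the scene. Friction and masses are not known exactly. Their poses are not given: they have to be found in the camera images.
- label_stand: Fixed stand. Origin: centre of its underside, on the post's axis; z up. Round dark steel base, 90 mm diameter, top 8 mm above the counter; low toothed tear bar at its +x side (54 mm from the post, 50 mm wide, 26 mm high). In the middle an upright steel post of 20 mm diameter with a cross hole straight through it along the stand's x axis.
- post_foot (a point): Foot of the post: on its axis, 8 mm up, axes as the stand's. The hole is 7 x 7 mm, mouths widened to about 8.5 x 8.5 mm; either end may be used. The post's height is set by hand and NOT measured: hole axis anywhere from 46 to 64 mm above the counter; the post's flat top always 11 mm above the hole axis. Firm to the touch (40 N).
- label_roll: White roll of labels lying flat: 64 mm outer diameter, 26 mm high, bore about 28 mm; origin at the centre of its underside, z up. About 60 g. Loaded, it lies on the base round the post, its top 34 mm above the counter.
- clip: Hitch clip (R-clip) of 5 mm steel wire lying flat, with an upright black thumb grip. Origin: underside of the grip, on the leg's line; x along the straight leg to its tip, y to the bow's side, z up. Grip: x -18 to 12 mm, 12 mm wide along y, 14 mm high; take it from above, fingers across y. Leg: y 0, z 7 mm, ends at x 72.5 mm. Leg and bow lie in one level plane. About 50 g.
- clip_tip (a point): Blunt end of the clip's leg, 72.5 mm before the clip's origin, axes as the clip's. The bow turns on a spring at a coil (17 mm across, x 15 to 32 mm). Its waist (x 55 mm, its inner side 5 mm from the leg's axis) must ride over the post's side: that begins with the tip 8 mm past the post's axis, takes 3 to 10 N, then snaps over and the push drops.
- clip_seat (a point): Point on the leg's axis 42 mm before the clip's origin, axes as the clip's: on the post's axis, within a few mm, when the clip is home. There the coil meets the post as a hard stop. Let go, the clip may sag a little in the hole.
- tamper: Coffee tamper standing on its 58 mm base, 89 mm high; origin at the centre of its underside. A bystander.
- marker: Grey marker pen, 116 x 14 mm, lying along its y; origin at the centre of its underside. A bystander.

How it is judged:
By the outcome, as a careful person would: the job done as asked, in the order asked, and still so for the second after the job is handed in, with the robot touching nothing.
It also fails if it takes over 72 s, if anything falls off the work surface, if the arm or the gripper's body presses on something with over 40 N, if the wrist force passes 120 N, or if a joint passes its speed limit or range.

ROBOT

A 6-joint arm with a two-finger parallel gripper is mounted at the origin on a cart in front of the work surface, level with it; the furniture and walls round the work are solid. World frame = base frame: x ahead of the robot, y to its left, z up, the work surface at z = 0. Lengths are in mm, angles in rad, forces in N, time in s.
With the tool pointing down it reaches from about 325 to 925 mm from the base axis. Payload 3.1 kg.
Tool frame: the origin (TCP) lies on the centre line of the jaws, within the pads' length; the fingertips stand manip.tip_reach ahead of it and the grasp point (between the pads) lies 6 mm ahead of it (manip.tip_reach is the distance from the TCP to the fingertips, in mm); z points along the fingers, y is the line along which they close (so a half turn about z gives the same grasp; the last joint's range is limited). The gripper opens to 85 mm and grips with 20 to 120 N. Pads are 22 mm wide; open, the fingers measure 114 mm over their backs; the gripper's body (76 mm by 85 mm) begins 54 mm behind the grasp point. The pads swing forward as they close: fully open they stand 13 mm farther back than shut.
Start: joints at [-1.376, 0.217, 1.613, -0, 1.311, -0.112], TCP at [188.777, -595.821, 256.3] pointing down, gripper open.
Joint ranges: [-2.75, 2.75], [-0.78, 2.1], [0.31, 2.55], [-1.13, 4.27], [0.13, 2.63], [-2.58, 2.58]. Speed limits (rad/s): [2.79, 2.79, 3.14, 3.14, 3.14, 3.14].

INTERFACE

Orientations are given as a rotation vector (axis times angle).
In Python, from workcell import manip gives the robot as it stands.
- The arm moves only by the shell command python3 -m pendant [FORCE], which reads ROWS from standard input. ROWS is a JSON list of rows, 1 to 8 of them, each an object with the fields dx, dy, dz (the shift in mm), yaw (a turn about the tool's z in rad), aperture (the opening from 0.0 (shut) to 1.0 (fully open)); a field left out counts as zero (the opening has to be given); each row shifts and turns the commanded pose from where the row before left it, along the tool's axes as they then stand; what a row does not reach is not made up. A row lasts 1/10 s, in which the tool goes at most 50 mm and 0.15 rad, less where a joint would pass 70% of its speed; a pose out of reach is approached as far as the arm can. The fingers move at their own pace and stop on an object; FORCE is the grip in N (left out, the last holds). Time passes only in rows, so rows that do not move let the fingers close. It prints the time, the measured TCP pose, the force, the opening and the grip force at its end. Input that does not fit is refused with a message, and nothing moves.
- manip.read_state(): the state, without advancing time (a new reading comes with each control period).
- manip.grab_frame(name): name is "side" or "top" or "wrist"; returns (picture, depth): 400x640x3 uint8, red, green, blue; 400x640 float32, mm along the optical axis (not along the pixel's ray), 0 where there is no reading.
- manip.camera_model(name): a dict with "mtx" (3x3 intrinsics, pixels), "k1" (the pictures are not rectified: a ray, as slopes to the right and down, at radius r is drawn at 1 + k1 r^2 times it, then the intrinsics apply), "rvec" (rotation vector, rad) and "tvec" (3), from world to camera coordinates, as OpenCV has them. Camera axes: x right, y down, z forward; pixel columns grow to the right and rows downward; lengths in mm; the calibration is good to about 2 mm. A picture is of the moment at which its call begins: read the wrist's pose just before it. camera_model takes no time and is no camera call; for the wrist camera it gives the pose at the moment of the call.
- manip.job_done(): hands the job in; it is judged then, once.
Trained networks look in the newest picture that a camera, given by its name, has taken for a name from the list of things; names that differ only in an ending like _2 or _b are one class to them, and where a whole thing is asked for, a point or a joint stands for the part that bears it (a point fixed in the world has none). Each returns a list of dicts, best first, with "score" (0 to 1); they miss things now and then, are a little off and sometimes report something else, mostly with a low value. They report only what shows in the picture. A call takes as long as a camera call.
- manip.search_frame(name, camera): "xyz" ([x, y, z] in mm, in world coordinates, good to about 4 mm: the middle of the surface that is visible of it).
- manip.spot_point(name, camera): "xyz" ([x, y, z] in mm, in world coordinates, good to about 4 mm: a listed point, or the origin of a listed thing).
The state is a dict: "t": time; "joint_positions": joint angles; "joint_vel": joint speeds; "joint_efforts": joint torques, N m; "position": TCP position; "orientation": TCP orientation; "ft_force": force on the tool from outside, world axes, zero at the start; "wrist_torque": the same for the moment, N m; "width": opening from 0.0 (shut) to 1.0 (fully open); "gripper_force": force on a finger pad.
Only numpy, scipy, OpenCV 4.12 (cv2) and the standard library are available. Lean on these libraries where they do the work, as an engineer would, in place of code of your own. Each camera call takes 0.05 s, during which the arm holds its last target. There are 200 camera calls.

## Working session

There is one attempt and no reset: what is moved stays moved. The work goes in short steps, Python scripts to look and compute and a shell command to move; the robot and the scene stay as the last step left them, time stands still between calls to the robot, and variables do not carry over. Pictures are saved under pics/ and viewed, at most 10 in all, crops included, and the job is handed in when it is done.

```bash
mkdir -p pics; ls
cat > h.py <<'E'
import numpy as np, cv2
from scipy.spatial.transform import Rotation as R
from workcell import manip
def cloud(name, save=None):
    m=manip.camera_model(name); img,d=manip.grab_frame(name)
    if save: cv2.imwrite('pics/'+save,img[:,:,::-1])
    v,u=np.mgrid[0:400,0:640]
    K=np.array(m['mtx'],float)
    k=np.array([m['k1'],0,0,0],float)
    p=cv2.undistortPoints(np.stack([u.ravel(),v.ravel()],1).astype(float)[:,None],K,k)[:,0]
    z=d.ravel().astype(float)
    c=np.c_[p*z[:,None],z]
    Rm=cv2.Rodrigues(np.array(m['rvec'],float))[0]
    w=(c-np.array(m['tvec'],float).ravel())@Rm
    w[z==0]=np.nan
    return img,w.reshape(400,640,3)
E
python3 - <<'E'
from h import *
s=manip.read_state(); print(s, manip.tip_reach)
for c in('top','side'):
    cloud(c,c+'1.png')
    for n in('label_stand','post_foot','label_roll','clip','clip_tip','clip_seat','tamper','marker'):
        print(c,n,[(np.round(r['xyz'],0).tolist(),round(r['score'],2)) for r in manip.spot_point(n,c)[:2]])
E
```

```text
pics
{'t': 0.0, 'joint_positions': array([-1.37619409e+00,  2.17766529e-01,  1.61493987e+00, -1.94683519e-05,
        1.31128162e+00, -1.12217070e-01]), 'joint_vel': array([-0.00052061, -0.00067057,  0.00061423,  0.00038907,  0.00187798,
       -0.00080266]), 'joint_efforts': array([ 1.67322192e-03, -3.96846306e+01, -3.03850543e+01, -1.61784303e-06,
        9.59883851e-03, -7.33102070e-06]), 'position': array([ 188.62638578, -595.06392489,  254.95752175]), 'orientation': array([-3.10233148e+00, -4.79704633e-01,  1.84330867e-04]), 'ft_force': array([-0.53086087, -0.3377563 , -0.26578188]), 'wrist_torque': array([0.02237144, 0.0429313 , 0.02135711]), 'gripper_force': 0.0, 'width': 1.00064375468355} 25.0
top label_stand [([485.0, -271.0, 0.0], 0.77), ([445.0, -167.0, 3.0], 0.18)]
top post_foot [([486.0, -271.0, 8.0], 0.68)]
top label_roll [([468.0, -426.0, -2.0], 0.83)]
top clip [([442.0, -164.0, 3.0], 0.82)]
top clip_tip [([517.0, -172.0, 9.0], 0.79)]
top clip_seat [([485.0, -166.0, 6.0], 0.5)]
top tamper [([618.0, -376.0, 4.0], 0.85), ([461.0, -426.0, -1.0], 0.16)]
top marker [([396.0, -286.0, -2.0], 0.87)]
side label_stand [([482.0, -265.0, -0.0], 0.6)]
side post_foot [([484.0, -264.0, 5.0], 0.96)]
side label_roll [([462.0, -428.0, 2.0], 0.81)]
side clip [([441.0, -164.0, -2.0], 0.74)]
side clip_tip [([519.0, -171.0, 11.0], 0.57), ([396.0, -287.0, 1.0], 0.33)]
side clip_seat [([489.0, -165.0, 9.0], 0.56)]
side tamper [([623.0, -379.0, -0.0], 0.81)]
side marker [([395.0, -287.0, -0.0], 0.78)]
```

View pics/top1.png

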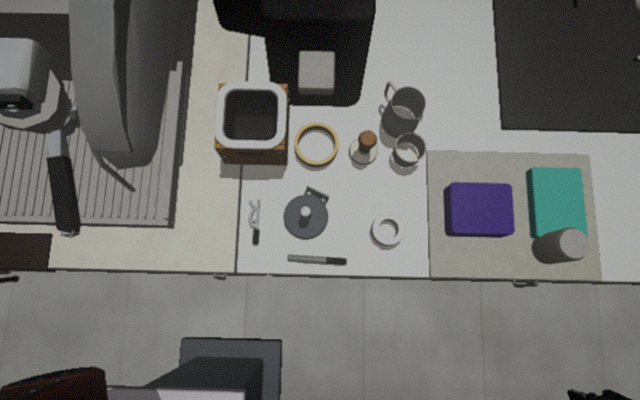

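View pics/side1.png

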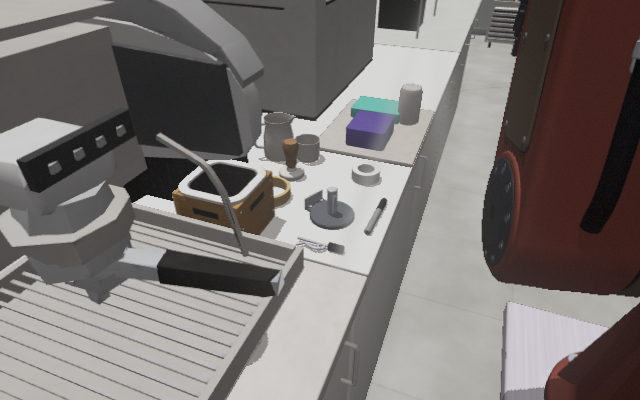

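The top view shows the stand at px (306,215) with its tear bar at (317,195), so stand +x points ahead and slightly right. The roll is at (386,232), the clip at (255,220) with its tip away from the robot, and the marker at (317,260). The side view agrees.

```bash
echo '[{"dx":40, "dy":-14, "aperture":1}, {"dx":40, "dy":-14, "aperture":1}, {"dx":40, "dy":-14, "aperture":1}, {"dx":40, "dy":-14, "aperture":1}, {"dx":40, "dy":-14, "aperture":1}, {"dx":40, "dy":-14, "aperture":1}, {"dx":40, "dy":-14, "aperture":1}, {"aperture":1}]' | python3 -m pendant
echo '[{"yaw":0.15, "aperture":1}, {"yaw":0.15, "aperture":1}, {"yaw":0.15, "aperture":1}, {"yaw":0.15, "aperture":1}, {"yaw":0.15, "aperture":1}, {"aperture":1}, {"aperture":1}]' | python3 -m pendant
python3 - <<'E'
from h import *
img,w=cloud('wrist','w1.png')
s=manip.read_state(); print(s['position'],s['orientation'])
m=manip.camera_model('wrist'); Rm=cv2.Rodrigues(np.array(m['rvec'],float))[0]; print('cam',-Rm.T@np.ravel(m['tvec']),Rm[2])
for n in('label_stand','post_foot','label_roll','clip','clip_tip'):
    print(n,[(np.round(r['xyz'],0).tolist(),round(r['score'],2)) for r in manip.spot_point(n,'wrist')[:2]])
E
```

```text
t: 1.7
position: [429.8, -414.5, 256.5]
orientation: [-3.102, -0.489, -0.003]
ft_force: [-0.1, 0.1, 0.1]
width: 1.0
gripper_force: 0.0
t: 2.4
position: [425.7, -418.2, 256.3]
orientation: [3.066, -0.686, -0.0]
ft_force: [0.0, 0.1, 0.7]
width: 1.001
gripper_force: 0.0
[ 425.78798411 -418.11931057  256.28753411] [ 3.06544739e+00 -6.87048258e-01 -1.75208419e-04]
cam [ 488.18186721 -447.68472243  374.54480611] [-0.24350504  0.11425914 -0.96314596]
label_stand [([483.0, -262.0, 3.0], 0.86)]
post_foot [([487.0, -264.0, 6.0], 0.55)]
label_roll [([458.0, -426.0, -3.0], 0.75)]
clip [([444.0, -171.0, 0.0], 0.65)]
clip_tip [([519.0, -170.0, 7.0], 0.88)]
```

View pics/w1.png

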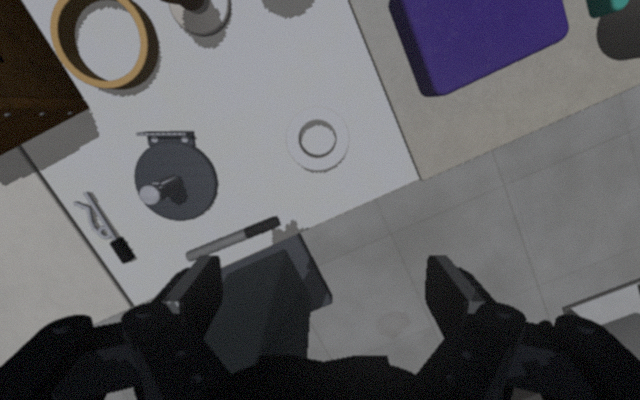

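The wrist view shows the roll at (318,138), the stand disc at (176,178) with the post top at (150,195), the tear bar at (167,137), and the clip at (108,230) with its grip at (122,249). Next I'll fit these from the depth data.

```bash
cat >> h.py <<'E'
def fit(w,c,r,z0,z1):
    d=np.hypot(w[...,0]-c[0],w[...,1]-c[1]); return (d<r)&(w[...,2]>z0)&(w[...,2]<z1)
def circ(P,band=None):
    h=cv2.convexHull(P[:,:2].astype(np.float32)); return cv2.minEnclosingCircle(h), cv2.fitEllipse(h)
def line(P):
    c=P[:,:2].mean(0); v=np.linalg.svd(P[:,:2]-c)[2][0]; return c,v,np.arctan2(v[1],v[0])
E
python3 - <<'E'
from h import *
img,w=cloud('wrist')
np.set_printoptions(precision=1,suppress=True)
g=w[fit(w,(560,-300),60,-20,20)]; print('table z',np.median(g[:,2]))
r=w[fit(w,(463,-427),48,15,40)]; print('roll',len(r),np.percentile(r[:,2],[5,50,95]),circ(r))
b=w[fit(w,(485,-267),60,4.5,13)]; print('base',len(b),np.median(b[:,2]),circ(b))
p=w[fit(w,(485,-267),25,40,100)]; print('post',len(p),np.percentile(p[:,2],[5,50,95]))
t=p[p[:,2]>np.percentile(p[:,2],95)-6]; print('top',circ(t),t.mean(0))
tb=w[fit(w,(485,-267),75,17,35)]; tb=tb[np.hypot(tb[:,0]-485,tb[:,1]+267)>40]; print('bar',len(tb),line(tb),tb.mean(0))
cl=fit(w,(480,-168),62,9,25); gr=w[cl]; gr=gr[gr[:,0]<470]; print('grip',len(gr),np.percentile(gr[:,2],[5,50,95]),line(gr),cv2.minAreaRect(gr[:,:2].astype(np.float32)))
c2=w[fit(w,(480,-168),62,4,25)]; 
print('clip',len(c2),line(c2))
big=cv2.resize(img[150:290,40:260],None,fx=3.6,fy=3.6,interpolation=cv2.INTER_CUBIC); cv2.imwrite('pics/w1c.png',big[:,:,::-1])
E
```

```text
table z 0.7563385988791598
roll 2138 [24.9 26.5 27.7] (((462.267822265625, -429.28912353515625), 32.034095764160156), ((462.3570251464844, -429.3184509277344), (63.552371978759766, 63.63352584838867), 22.669620513916016))
base 4700 8.333388730833128 (((489.5519714355469, -273.1331787109375), 52.30603790283203), ((491.07623291015625, -269.98046875), (91.02498626708984, 104.6128921508789), 60.76933288574219))
post 596 [43.3 64.5 66.5]
top (((485.3033447265625, -267.2229309082031), 10.263067245483398), ((485.2345886230469, -267.2222595214844), (19.867029190063477, 20.175912857055664), 178.562744140625)) [ 485.3 -268.4   65. ]
bar 194 (array([ 533.1, -291.6]), array([-0.4, -0.9]), np.float64(-2.006027562287692)) [ 533.1 -291.6   25.3]
grip 362 [ 9.2 13.2 15.2] (array([ 447.3, -169.8]), array([-1. , -0.1]), np.float64(-3.0619815519648217)) ((449.0706787109375, -192.6378173828125), (41.712276458740234, 71.86956787109375), 0.08536720275878906)
clip 1015 (array([ 471.2, -170.8]), array([-1., -0.]), np.float64(-3.105551713405994))
```

View pics/w1c.png

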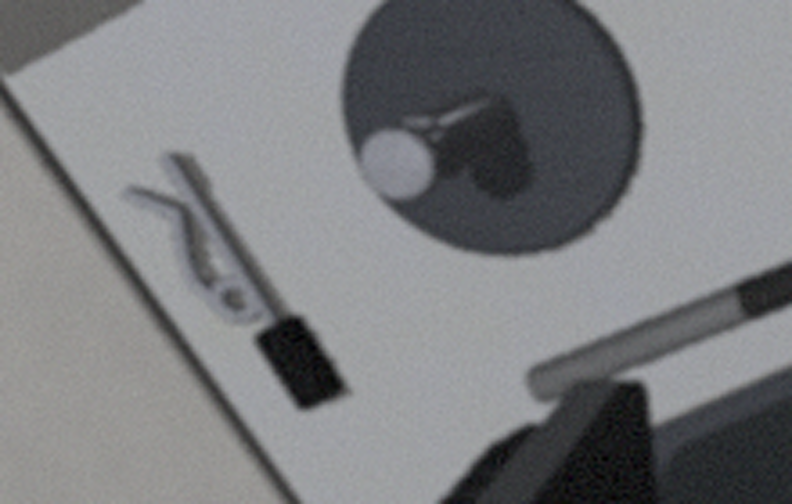

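```bash
echo '[{"dx":9.5, "dy":-1.4, "dz":34, "aperture":1}, {"dx":9.5, "dy":-1.4, "dz":35, "aperture":1}, {"dx":9.5, "dy":-1.4, "dz":35, "aperture":1}, {"dx":9.3, "dy":-1.3, "dz":35, "aperture":1}, {"dz":35, "aperture":1}, {"dz":25, "aperture":1}, {"dz":13, "aperture":1}, {"dz":12, "aperture":1}]' | python3 -m pendant 20
echo '[{"aperture":0.9}, {"aperture":0.6}, {"aperture":0.6}, {"aperture":0.6}, {"aperture":0.6}, {"aperture":0.6}]' | python3 -m pendant 25
```

```text
t: 3.55
position: [462.6, -429.1, 31.5]
orientation: [-3.065, 0.69, 0.0]
ft_force: [0.5, -0.4, 1.4]
width: 1.0
gripper_force: 0.0
t: 4.15
position: [463.4, -430.0, 33.9]
orientation: [3.063, -0.69, 0.003]
ft_force: [0.3, 0.5, 5.8]
width: 0.732
gripper_force: 27.9
```

Contact while closing suggests the fingertips swung down onto the counter, so I'll regrip higher.

```bash
echo '[{"aperture":0.85}, {"dz":-8, "aperture":0.85}, {"aperture":0.85}, {"aperture":0.6}, {"aperture":0.6}, {"aperture":0.6}, {"aperture":0.6}]' | python3 -m pendant 25
echo '[{"dz":-25, "aperture":0.6}, {"dz":-30, "aperture":0.6}, {"dz":-35, "aperture":0.6}, {"dz":-30, "aperture":0.6}, {"aperture":0.6}, {"aperture":0.6}]' | python3 -m pendant
python3 - <<'E'
from h import *
img,w=cloud('wrist','w2.png'); s=manip.read_state(); print(s['position'],s['orientation'])
p=w[fit(w,(485,-267),20,50,80)]; print('post',len(p),np.percentile(p[:,2],[5,50,95]))
t=p[p[:,2]>np.percentile(p[:,2],95)-5]; print('top',circ(t),t.mean(0))
r=w[fit(w,s['position'][:2],40,60,300)]; print(np.nanpercentile(r[:,2],[1,25,50,75,99]))
E
```

```text
t: 4.85
position: [462.8, -429.4, 41.2]
orientation: [3.064, -0.69, 0.0]
ft_force: [-1.8, 1.7, 5.7]
width: 0.724
gripper_force: 26.6
t: 5.45
position: [462.7, -429.2, 160.5]
orientation: [3.064, -0.69, 0.001]
ft_force: [-0.8, -0.1, -1.8]
width: 0.721
gripper_force: 27.7
[ 461.97765933 -428.30684068  158.86276911] [-3.06346224e+00  6.90130263e-01  2.80125322e-03]
post 975 [51.00712846 64.55437821 66.28489535]
top (((484.67034912109375, -267.0282897949219), 11.020681381225586), ((485.5071105957031, -266.6635437011719), (19.54509162902832, 21.57966423034668), 30.957427978515625)) [ 486.04725585 -268.25309822   65.0038507 ]
[123.12827926 145.78840444 178.98619451 217.21947993 230.46753795]
```

View pics/w2.png

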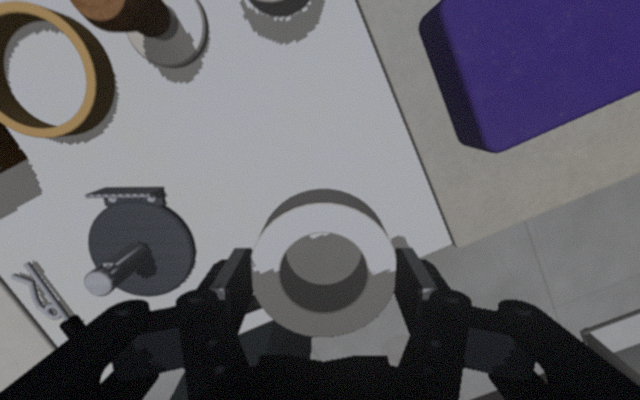

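The roll is held at (323,262) between the pads, with the post visible at (100,280). Next I'll measure the roll in the hand.

Run:
```python
from h import *
np.set_printoptions(precision=2,suppress=True)
s=manip.read_state(); img,w=cloud('wrist'); c=s['position']; print(c,s['ft_force'])
u=np.zeros((400,640),bool); u[185:340,254:396]=1
m=u&fit(w,c[:2],40,138,152); P=w[m]; print(len(P)); 
h=np.histogram(w[u&fit(w,c[:2],40,100,170)][:,2],bins=range(100,170,3)); print(h)
A=np.c_[P[:,:2]-c[:2],np.ones(len(P))]
for i in range(5):
    x=np.linalg.lstsq(A,P[:,2],rcond=None)[0]; k=abs(P[:,2]-A@x)<2; A,P=A[k],P[k]
print('plane',x,len(P)); print(circ(P), P.mean(0))
```

```text
[ 461.98 -428.31  158.86] [ 0.55  0.16 -2.16]
11043
(array([   0,    0,    0,    0,    0,    4,  292,  405,  435,  456,  478,
        524,  542,  587, 9545,  722,    0,    0,    0,    0,    0,    0,
          0]), array([100, 103, 106, 109, 112, 115, 118, 121, 124, 127, 130, 133, 136,
       139, 142, 145, 148, 151, 154, 157, 160, 163, 166, 169]))
plane [  0.     0.   144.11] 10213
(((461.3885498046875, -428.48455810546875), 32.37642288208008), ((461.5510559082031, -428.434814453125), (63.47863006591797, 64.35945129394531), 64.95494842529297)) [ 463.36 -429.58  144.12]
```

```bash
echo '[{"dx":-9.5, "dy":-31, "aperture":0.6}, {"dx":-9.5, "dy":-31, "aperture":0.6}, {"dx":-9.5, "dy":-31, "aperture":0.6}, {"dx":-9.5, "dy":-31, "aperture":0.6}, {"dx":-9.7, "dy":-32, "aperture":0.6}, {"dz":30, "aperture":0.6}, {"aperture":0.6}, {"aperture":0.6}]' | python3 -m pendant
python3 - <<'E'
from h import *
np.set_printoptions(precision=2,suppress=True)
s=manip.read_state(); img,w=cloud('wrist','w3.png'); c=s['position']; print(c,s['ft_force'])
u=np.zeros((400,640),bool); u[185:340,254:396]=1
P=w[u&fit(w,c[:2],40,c[2]-17,c[2]-12)]; print('roll',circ(P))
p=w[u&fit(w,(485,-267),16,50,80)]; print('post',len(p),p[:,2].max() if len(p) else 0)
t=p[p[:,2]>np.percentile(p[:,2],90)-4]; print('top',circ(t),np.median(t,0))
E
```

```text
t: 6.35
position: [484.8, -266.7, 128.1]
orientation: [-3.063, 0.69, 0.008]
ft_force: [-0.2, -0.5, -0.8]
width: 0.726
gripper_force: 27.9
[ 484.83 -266.7   128.06] [-0.24 -0.48 -0.82]
roll (((484.2845153808594, -266.63336181640625), 32.4676628112793), ((484.3562927246094, -266.8236389160156), (63.345088958740234, 64.58769989013672), 61.592994689941406))
post 383 67.3000526983269
top (((482.8630065917969, -265.53515625), 9.420621871948242), ((481.2308654785156, -264.57379150390625), (10.21184253692627, 19.00986671447754), 157.2278594970703)) [ 481.33 -264.57   65.55]
```

View pics/w3.png

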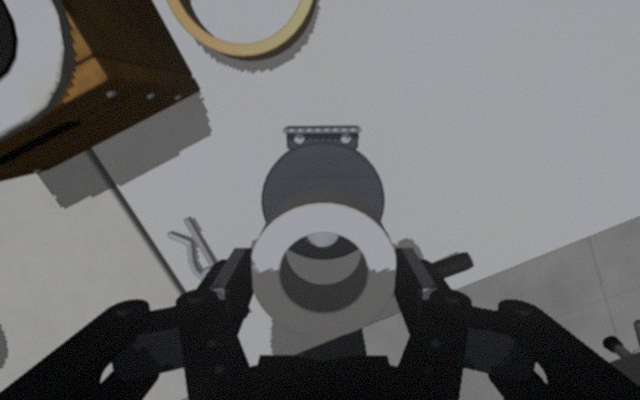

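The post top shows inside the bore at (323,240), centred left to right. I'll lower the roll in small steps.

```bash
echo '[{"dz":12, "aperture":0.6}, {"dz":6, "aperture":0.6}, {"dz":6, "aperture":0.6}, {"dz":6, "aperture":0.6}, {"aperture":0.6}, {"aperture":0.6}]' | python3 -m pendant
echo '[{"aperture":0.6}]' | python3 -m pendant
```

```text
t: 7.0
position: [486.3, -267.7, 100.1]
orientation: [-3.065, 0.691, 0.0]
ft_force: [0.5, 0.2, -2.3]
width: 0.722
gripper_force: 27.9
t: 7.1
position: [486.7, -267.9, 100.6]
orientation: [3.065, -0.69, 0.001]
ft_force: [0.7, 0.3, 0.5]
width: 0.725
gripper_force: 27.9
```

```bash
echo '[{"dz":10, "aperture":0.6}, {"dz":10, "aperture":0.6}, {"dz":10, "aperture":0.6}, {"dz":10, "aperture":0.6}, {"dz":5, "aperture":0.6}, {"dz":3, "aperture":0.6}, {"aperture":0.6}, {"aperture":0.6}]' | python3 -m pendant
echo '[{"dz":2, "aperture":0.6}, {"dz":1, "aperture":0.6}, {"aperture":0.6}, {"aperture":0.6}]' | python3 -m pendant
```

```text
t: 7.9
position: [486.7, -267.9, 52.6]
orientation: [3.065, -0.69, 0.001]
ft_force: [-0.4, -0.8, -0.2]
width: 0.719
gripper_force: 27.9
t: 8.3
position: [486.5, -267.7, 49.4]
orientation: [3.065, -0.69, 0.0]
ft_force: [-0.1, 0.3, -0.4]
width: 0.724
gripper_force: 27.9
```

```bash
echo '[{"aperture":0.85}, {"aperture":0.9}, {"aperture":0.9}, {"dz":-30, "aperture":0.9}, {"dz":-45, "aperture":1}, {"dz":-50, "aperture":1}, {"dz":-50, "aperture":1}, {"aperture":1}]' | python3 -m pendant
python3 - <<'E'
from h import *
np.set_printoptions(precision=2,suppress=True)
s=manip.read_state(); img,w=cloud('wrist','w4.png'); c=s['position']; print(c,s['orientation'])
P=w[fit(w,(486,-267),40,28,40)]; print('roll',np.percentile(P[:,2],[5,50,95]),circ(P))
p=w[fit(w,(485,-267),14,50,80)]; print('post',len(p),np.percentile(p[:,2],[50,80,95]))
t=p[p[:,2]>np.percentile(p[:,2],80)-3]; print('top',circ(t),np.median(t,0))
for n in('clip','clip_tip'):
    print(n,[(np.round(r['xyz'],0).tolist(),round(r['score'],2)) for r in manip.spot_point(n,'wrist')[:2]])
E
```

```text
t: 9.1
position: [491.1, -271.0, 234.2]
orientation: [3.058, -0.689, 0.026]
ft_force: [1.5, 0.2, 0.7]
width: 0.998
gripper_force: 0.0
[ 491.12 -271.    234.18] [ 3.06 -0.69  0.03]
roll [33.06 34.5  35.77] (((486.1691589355469, -268.2565612792969), 32.00183868408203), ((486.23187255859375, -268.35137939453125), (63.575439453125, 63.72930145263672), 108.1026382446289))
post 463 [65.28 66.11 66.72]
top (((485.25341796875, -266.66387939453125), 10.121905326843262), ((485.3176574707031, -266.7033386230469), (19.56087303161621, 19.90370750427246), 55.94205856323242)) [ 485.6  -266.93   65.51]
clip [([443.0, -168.0, -1.0], 0.59)]
clip_tip [([445.0, -169.0, -2.0], 0.69), ([520.0, -170.0, 9.0], 0.59)]
```

View pics/w4.png

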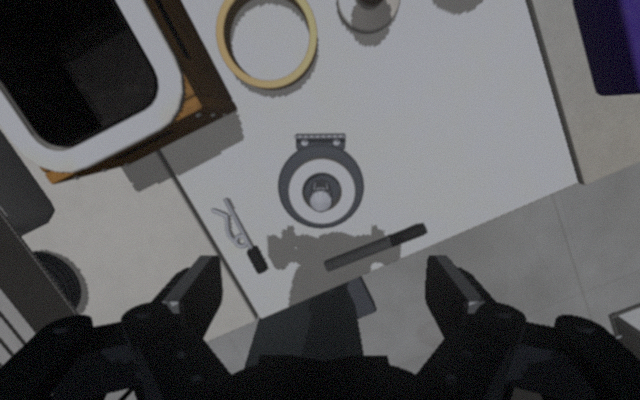

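The roll lies flat on the base at (321,190) with the post through it at (320,200). The clip is at (240,235), with its dark grip at (257,259). I'll fit the grip next.

Run:
```python
from h import *
np.set_printoptions(precision=2,suppress=True)
s=manip.read_state(); img,w=cloud('wrist'); c=s['position']; print(c,s['orientation'])
d=img.max(2)<60
g=w[d&fit(w,(447,-168),28,10,20)]; print(len(g),np.median(g[:,2])); print(cv2.minAreaRect(g[:,:2].astype(np.float32)),line(g))
L=w[fit(w,(505,-171),28,3,12)]; print('fore wires',len(L),np.percentile(L[:,2],[10,50,90]));
T=w[fit(w,(495,-170),40,3.5,12)]; h=np.degrees(0)
# leg: right-most wire (lowest y) per x bin
for x in range(470,526,6):
    q=T[abs(T[:,0]-x)<3]
    if len(q): print(x,len(q),np.percentile(q[:,1],[2,98]))
```

```text
[ 486.28 -267.55  224.36] [ 3.06 -0.69  0.  ]
272 14.122830711777345
((443.3884582519531, -170.1343994140625), (10.865406036376953, 27.226442337036133), 89.33204650878906) (array([ 443.83, -170.6 ]), array([-1.  ,  0.04]), np.float64(3.1043327294621603))
fore wires 383 [ 7.93  9.33 10.52]
470 65 [-172.41 -156.09]
476 90 [-172.24 -154.24]
482 58 [-172.6 -154. ]
488 57 [-172.75 -155.37]
494 63 [-173.18 -158.4 ]
500 63 [-173.22 -159.99]
506 65 [-173.51 -156.3 ]
512 60 [-173.5  -152.82]
518 17 [-173.67 -169.62]
```

```bash
echo '[{"yaw":-0.135, "aperture":0.4}, {"yaw":-0.135, "aperture":0.4}, {"yaw":-0.135, "aperture":0.4}, {"dx":-15.5, "dy":-32, "dz":20, "aperture":0.4}, {"dx":-15.5, "dy":-32, "dz":20, "aperture":0.4}, {"dx":-15.3, "dy":-31.7, "dz":40, "aperture":0.4}, {"dz":24, "aperture":0.4}, {"aperture":0.4}]' | python3 -m pendant
echo '[{"aperture":0.4}, {"aperture":0.4}]' | python3 -m pendant
python3 - <<'E'
from h import *
np.set_printoptions(precision=2,suppress=True)
s=manip.read_state(); img,w=cloud('wrist','w5.png'); c=s['position']; print(c,s['orientation'],s['width'])
Rt=R.from_rotvec(s['orientation']).as_matrix()
q=(w-c)@Rt  # tool frame
f=(abs(q[...,0])<12)&(abs(q[...,1])<40)&(q[...,2]<60)&(q[...,2]>-20)
P=q[f]; print('finger tool z pct',len(P),np.percentile(P[:,2],[50,90,97,99.5]))
d=img.max(2)<60
g=w[d&fit(w,(447,-168),28,10,20)]; print(len(g),np.median(g[:,2])); print(cv2.minAreaRect(g[:,:2].astype(np.float32)),line(g))
n=w[fit(w,(443,-125),15,-30,60)]; print('left surf z',len(n),np.median(n[:,2]) if len(n) else 0)
E
```

```text
t: 10.1
position: [439.2, -168.6, 116.5]
orientation: [-3.134, 0.058, 0.019]
ft_force: [-0.5, 0.2, -0.3]
width: 0.4
gripper_force: 0.0
t: 10.3
position: [445.9, -173.3, 123.9]
orientation: [3.14, -0.061, 0.003]
ft_force: [-0.0, 0.4, -0.4]
width: 0.396
gripper_force: 0.0
[ 445.9  -173.35  123.9 ] [ 3.14 -0.06  0.  ] 0.39647355112039007
finger tool z pct 4023 [-3.31 14.42 19.2  22.6 ]
576 14.281673896894867
((443.6524963378906, -168.51278686523438), (10.641971588134766, 28.1009464263916), 87.76102447509766) (array([ 444.18, -168.64]), array([-1.  ,  0.01]), np.float64(3.1305614654660605))
left surf z 1240 0.29967208998165773
```

View pics/w5.png

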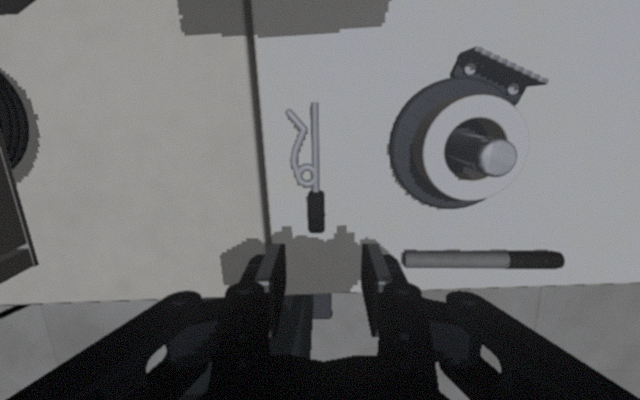

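The clip is straight ahead: its leg runs up column 316 and the grip is at (316,212). The surface to the left is level with the counter.

```bash
echo '[{"dx":-2.4, "dy":-4.7, "dz":30, "aperture":0.4}, {"dz":30, "aperture":0.4}, {"dz":20, "aperture":0.4}, {"dz":9, "aperture":0.4}, {"aperture":0.4}, {"aperture":0.4}]' | python3 -m pendant
echo '[{"dz":6, "aperture":0.4}, {"aperture":0.4}, {"aperture":0.4}]' | python3 -m pendant
```

```text
t: 10.95
position: [443.8, -168.4, 35.0]
orientation: [3.14, -0.06, 0.004]
ft_force: [0.6, -0.5, 0.3]
width: 0.397
gripper_force: 0.0
t: 11.25
position: [442.7, -167.6, 28.2]
orientation: [3.141, -0.06, 0.001]
ft_force: [0.2, 0.4, 0.9]
width: 0.397
gripper_force: 0.0
```

```bash
echo '[{"aperture":0.2}, {"aperture":0.05}, {"aperture":0}, {"aperture":0}, {"aperture":0}, {"aperture":0}]' | python3 -m pendant 60
echo '[{"dz":-25, "aperture":0}, {"dz":-35, "aperture":0}, {"dz":-40, "aperture":0}, {"aperture":0}, {"aperture":0}, {"aperture":0}]' | python3 -m pendant
python3 - <<'E'
from h import *
np.set_printoptions(precision=2,suppress=True)
s=manip.read_state(); img,w=cloud('wrist','w6.png'); c=s['position']; print(c,s['orientation'],s['width'])
Rt=R.from_rotvec(s['orientation']).as_matrix()
q=(w-c)@Rt
f=(q[...,0]>10)&(q[...,0]<90)&(abs(q[...,1])<45)&(q[...,2]<45)&(q[...,2]>0)
P=q[f]; print(len(P))
for x in range(12,84,4):
    k=P[abs(P[:,0]-x)<2]; k=k[k[:,1]>-5.5]
    if len(k): print(x,len(k),np.percentile(k[:,1],[2,50,98]),np.percentile(k[:,2],[5,20,50]))
print('max x',np.percentile(P[P[:,1]>-6][:,0],[98,99.5]))
E
```

```text
t: 11.85
position: [442.8, -167.7, 28.2]
orientation: [3.141, -0.06, 0.001]
ft_force: [-1.4, 0.6, 5.4]
width: 0.116
gripper_force: 60.3
t: 12.45
position: [441.2, -166.8, 126.2]
orientation: [-3.14, 0.06, 0.004]
ft_force: [0.1, 0.0, -0.6]
width: 0.116
gripper_force: 59.6
[ 441.16 -166.76  126.18] [-3.14  0.06  0.  ] 0.11573416305930795
5034
12 663 [-5.24  6.   12.06] [ 1.62  6.03 13.5 ]
16 259 [-4.13  0.87  5.55] [14.89 15.97 18.2 ]
20 160 [-5.45 -0.81  3.04] [17.46 17.99 18.5 ]
24 159 [-5.08 -0.38  3.01] [17.59 17.96 18.59]
28 116 [-2.76  0.46  3.  ] [17.33 18.06 18.61]
32 195 [-5.34 -0.79  2.98] [17.44 17.87 18.55]
36 141 [-5.33  0.05  2.96] [17.54 18.11 18.95]
40 114 [-1.6   0.47  2.94] [17.66 18.07 18.77]
44 115 [-1.58  0.87  2.93] [17.61 18.16 18.75]
48 118 [-1.57  0.47  2.9 ] [17.37 18.   18.61]
52 118 [-1.55  0.87  2.89] [17.71 18.11 18.82]
56 140 [-5.45  0.47  2.87] [17.64 18.07 18.73]
60 143 [-5.41  0.47  2.85] [17.47 18.09 18.63]
64 121 [-1.49  0.86  2.85] [17.78 18.11 18.7 ]
68 143 [-1.48  0.86  3.24] [17.6  18.05 18.84]
72 143 [-1.46  0.86  3.21] [17.51 18.09 18.76]
76 51 [-1.44  0.86  3.2 ] [17.72 18.24 18.84]
max x [73.82 74.95]
```

View pics/w6.png

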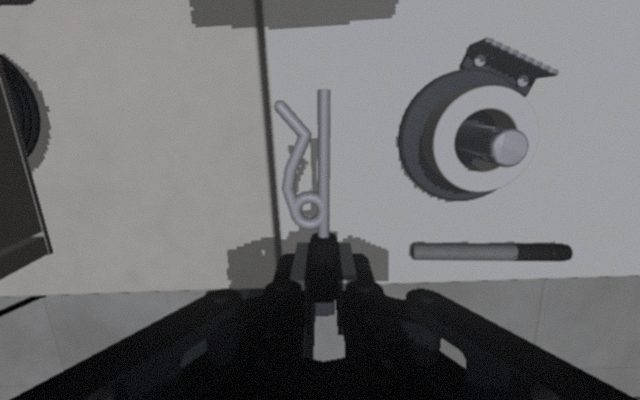

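The clip is held straight, with the leg at column 324 (tip at row 90) parallel to the tool, its axis about 21 mm below the TCP and the tip about 76 mm ahead. Next I line up with the post, still above it.

```bash
echo '[{"yaw":0.137, "aperture":0}, {"yaw":0.137, "aperture":0}, {"yaw":0.138, "aperture":0}, {"dx":-6.1, "dy":23.4, "aperture":0}, {"dx":-6.1, "dy":23.4, "aperture":0}, {"dx":-6.1, "dy":23.3, "aperture":0}, {"aperture":0}, {"aperture":0}]' | python3 -m pendant
echo '[{"aperture":0}, {"aperture":0}]' | python3 -m pendant
cat > m.py <<'E'
from h import *
np.set_printoptions(precision=2,suppress=True)
s=manip.read_state(); img,w=cloud('wrist','w7.png'); c=s['position']; print(c,s['orientation'],s['ft_force'])
Rt=R.from_rotvec(s['orientation']).as_matrix(); print('heading',np.arctan2(Rt[1,0],Rt[0,0]))
q=(w-c)@Rt
def leg(x0,x1):
    f=(q[...,0]>x0)&(q[...,0]<x1)&(abs(q[...,1]-.7)<3.6)&(abs(q[...,2]-19)<3); P=q[f]
    return np.percentile(P[:,1],[2,98]).mean(),np.percentile(P[:,2],[10,50])
print('leg',leg(35,50),leg(60,75))
f=(q[...,0]>60)&(q[...,0]<85)&(abs(q[...,1]-.7)<2)&(abs(q[...,2]-19)<3); print('tip x',np.percentile(q[f][:,0],[95,99]))
p=w[fit(w,(485.3,-266.8),16,50,80)]; z=np.percentile(p[:,2],90); t=p[p[:,2]>z-2.5]
ce=circ(t)[0][0]; e=circ(t)[1][0]; print('post z',np.median(t[:,2]),ce,e)
ax=(np.r_[e,z]-c)@Rt; print('post in tool',ax)
P=w[fit(w,(485.3,-266.8),26,30,40)]; print('roll top z',np.median(P[:,2]))
b=w[fit(w,(485.3,-266.8),80,18,32)]; b=b[np.hypot(b[:,0]-485.3,b[:,1]+266.8)>42]; l=line(b); print('bar',len(b),l[2]+np.pi/2,l[2]-np.pi/2,np.arctan2(l[0][1]-e[1],l[0][0]-e[0]))
E
python3 m.py
```

```text
t: 13.3
position: [394.6, -222.1, 126.3]
orientation: [-3.06, 0.703, 0.004]
ft_force: [0.9, -0.2, -1.0]
width: 0.121
gripper_force: 59.6
t: 13.5
position: [395.7, -221.9, 127.3]
orientation: [-3.062, 0.7, 0.001]
ft_force: [-0.2, -0.4, 0.1]
width: 0.115
gripper_force: 59.6
[ 395.69 -221.91  127.33] [-3.06  0.7   0.  ] [-0.21 -0.38  0.12]
heading -0.44922715732937024
leg (np.float64(0.3116828559282062), array([17.75, 18.7 ])) (np.float64(0.5161836831625839), array([17.78, 18.76]))
tip x [74.76 75.45]
post z 65.56857840380508 (485.1085510253906, -266.4173889160156) (485.1512451171875, -266.3868103027344)
post in tool [99.95  1.25 60.78]
roll top z 34.59215634672607
bar 0 1.5707963267948966 -1.5707963267948966 nanh.py:22: RuntimeWarning: Mean of empty slice.
  c=P[:,:2].mean(0); v=np.linalg.svd(P[:,:2]-c)[2][0]; return c,v,np.arctan2(v[1],v[0])
  ret = um.true_divide(
```

```bash
echo '[{"dy":0.6, "dz":20, "aperture":0}, {"dz":20, "aperture":0}, {"dz":12, "aperture":0}, {"aperture":0}, {"aperture":0}, {"aperture":0}]' | python3 -m pendant
python3 m.py 2>/dev/null | tail -n +1
```

```text
t: 14.15
position: [396.0, -223.7, 76.7]
orientation: [3.062, -0.701, 0.003]
ft_force: [0.1, -0.0, -0.5]
width: 0.118
gripper_force: 59.6
[ 396.04 -223.69   76.7 ] [ 3.06 -0.7   0.  ] [ 0.09 -0.01 -0.51]
heading -0.44997947637730495
leg (np.float64(0.3082414903586589), array([17.73, 18.63])) (np.float64(0.515155050106129), array([17.82, 18.71]))
tip x [74.79 75.46]
post z 65.62861166229973 (485.0614013671875, -266.30523681640625) (484.4861755371094, -266.0761413574219)
post in tool [98.06 -0.3  10.41]
roll top z 34.57759622858241
bar 0 1.5707963267948966 -1.5707963267948966 nan
```

```bash
echo '[{"dy":-0.8, "dz":1.2, "aperture":0}, {"aperture":0}, {"aperture":0}, {"aperture":0}]' | python3 -m pendant
python3 m.py 2>/dev/null | grep -v bar;python3 m.py 2>/dev/null | egrep -v 'bar|roll'
```

```text
t: 14.6
position: [395.6, -222.5, 74.7]
orientation: [3.062, -0.701, 0.0]
ft_force: [0.2, 0.3, 0.2]
width: 0.116
gripper_force: 59.6
[ 395.62 -222.52   74.72] [ 3.06 -0.7   0.  ] [0.16 0.35 0.24]
heading -0.45019978992411364
leg (np.float64(0.31902020780686335), array([17.92, 18.76])) (np.float64(0.5185406050812633), array([17.81, 18.77]))
tip x [74.71 75.44]
post z 65.60990217681301 (484.9895935058594, -266.23193359375) (484.68511962890625, -266.03460693359375)
post in tool [99.12  0.42  8.25]
roll top z 34.592382545692566
[ 395.57 -222.49   74.64] [ 3.06 -0.7   0.  ] [-0.36 -0.07 -0.6 ]
heading -0.4502619768271547
leg (np.float64(0.3178662988302935), array([17.76, 18.73])) (np.float64(0.5157959729375912), array([17.79, 18.79]))
tip x [74.74 75.48]
post z 65.62986194349364 (484.9211120605469, -266.2104187011719) (483.99566650390625, -265.7596740722656)
post in tool [98.44  0.47  8.15]
```

```bash
echo '[{"dx":4, "dz":-0.5, "aperture":0}, {"dx":4, "aperture":0}, {"dx":2, "aperture":0}, {"aperture":0}, {"aperture":0}]' | python3 -m pendant
echo '[{"dx":2, "aperture":0}, {"aperture":0}, {"aperture":0}]' | python3 -m pendant
echo '[{"dx":2, "aperture":0}, {"aperture":0}, {"aperture":0}]' | python3 -m pendant
```

```text
t: 15.2
position: [404.6, -226.8, 75.0]
orientation: [-3.062, 0.701, 0.0]
ft_force: [0.4, -0.4, 0.3]
width: 0.117
gripper_force: 59.6
t: 15.5
position: [406.4, -227.7, 75.1]
orientation: [3.062, -0.701, -0.0]
ft_force: [-0.1, -0.0, -0.4]
width: 0.121
gripper_force: 59.6
t: 15.8
position: [408.2, -228.6, 75.1]
orientation: [3.062, -0.701, -0.0]
ft_force: [0.6, 0.6, -0.4]
width: 0.115
gripper_force: 59.6
```

```bash
for i in 1; do echo '[{"dx":2, "aperture":0}, {"aperture":0}, {"aperture":0}]' | python3 -m pendant; done
echo '[{"dx":2, "aperture":0}, {"aperture":0}, {"aperture":0}]' | python3 -m pendant
```

```text
t: 16.1
position: [410.1, -229.5, 75.1]
orientation: [3.062, -0.701, 0.0]
ft_force: [0.0, -0.5, -1.5]
width: 0.117
gripper_force: 59.6
t: 16.4
position: [411.8, -230.3, 75.1]
orientation: [-3.062, 0.701, -0.0]
ft_force: [-0.6, 0.1, -1.2]
width: 0.119
gripper_force: 59.6
```

The tip is about 5 mm into the hole with almost no force, so I'll continue in small steps.

```bash
echo '[{"dx":2, "dz":0.3, "aperture":0}, {"dx":2, "aperture":0}, {"dx":2, "aperture":0}, {"aperture":0}, {"aperture":0}]' | python3 -m pendant
echo '[{"dx":2, "aperture":0}, {"dx":2, "aperture":0}, {"aperture":0}, {"aperture":0}]' | python3 -m pendant
```

```text
t: 16.9
position: [417.2, -232.9, 74.8]
orientation: [3.062, -0.701, -0.0]
ft_force: [-0.2, -0.6, 0.1]
width: 0.117
gripper_force: 59.6
t: 17.3
position: [420.8, -234.7, 74.8]
orientation: [-3.062, 0.701, 0.0]
ft_force: [0.9, -0.4, 0.1]
width: 0.116
gripper_force: 59.6
```

```bash
echo '[{"dx":2, "aperture":0}, {"aperture":0}, {"aperture":0}]' | python3 -m pendant
echo '[{"dx":2, "aperture":0}, {"aperture":0}, {"aperture":0}]' | python3 -m pendant
```

```text
t: 17.6
position: [422.6, -235.5, 74.8]
orientation: [-3.062, 0.701, 0.0]
ft_force: [-0.7, 0.3, -0.9]
width: 0.117
gripper_force: 59.6
t: 17.9
position: [424.4, -236.3, 74.7]
orientation: [-3.062, 0.701, 0.0]
ft_force: [-0.2, 0.5, -1.1]
width: 0.12
gripper_force: 59.6
```

```bash
echo '[{"dx":2, "aperture":0}, {"aperture":0}, {"aperture":0}]' | python3 -m pendant
echo '[{"dx":2, "aperture":0}, {"aperture":0}, {"aperture":0}]' | python3 -m pendant
```

```text
t: 18.2
position: [425.7, -236.6, 74.4]
orientation: [-3.061, 0.701, 0.002]
ft_force: [-1.3, 2.4, -0.8]
width: 0.119
gripper_force: 59.7
t: 18.5
position: [427.6, -237.5, 74.4]
orientation: [-3.061, 0.701, 0.002]
ft_force: [-0.3, 4.3, -0.6]
width: 0.116
gripper_force: 59.7
```

```bash
echo '[{"dx":2, "aperture":0}, {"aperture":0}, {"aperture":0}]' | python3 -m pendant
echo '[{"dx":2, "aperture":0}, {"aperture":0}, {"aperture":0}]' | python3 -m pendant
```

```text
t: 18.8
position: [429.6, -238.5, 74.5]
orientation: [-3.062, 0.701, 0.001]
ft_force: [-1.3, 4.9, -0.7]
width: 0.119
gripper_force: 59.6
t: 19.1
position: [432.4, -240.0, 75.0]
orientation: [-3.062, 0.701, -0.003]
ft_force: [1.1, 5.0, -1.3]
width: 0.12
gripper_force: 59.6
```

```bash
echo '[{"dx":2, "aperture":0}, {"aperture":0}, {"aperture":0}]' | python3 -m pendant
echo '[{"dx":2, "aperture":0}, {"aperture":0}, {"aperture":0}]' | python3 -m pendant
```

```text
t: 19.4
position: [434.8, -241.2, 75.4]
orientation: [3.062, -0.701, 0.006]
ft_force: [2.4, 5.0, -0.9]
width: 0.112
gripper_force: 59.7
t: 19.7
position: [437.6, -242.7, 76.0]
orientation: [3.061, -0.702, 0.01]
ft_force: [4.1, 4.1, 0.9]
width: 0.116
gripper_force: 59.7
```

The force turned from resisting to pulling in, so the waist is past the post. I'll go on to the hard stop.

```bash
echo '[{"dx":2, "dz":0.4, "aperture":0}, {"aperture":0}, {"aperture":0}]' | python3 -m pendant
echo '[{"dx":2, "dz":0.4, "aperture":0}, {"aperture":0}, {"aperture":0}]' | python3 -m pendant
```

```text
t: 20.0
position: [439.5, -243.9, 75.5]
orientation: [3.06, -0.701, 0.01]
ft_force: [4.9, 3.5, -1.7]
width: 0.124
gripper_force: 59.4
t: 20.3
position: [440.7, -244.7, 75.0]
orientation: [3.06, -0.701, 0.008]
ft_force: [5.3, 1.6, -1.9]
width: 0.119
gripper_force: 59.6
```

```bash
echo '[{"dx":1.5, "aperture":0}, {"aperture":0}, {"aperture":0}]' | python3 -m pendant
echo '[{"dx":1, "aperture":0}, {"aperture":0}, {"aperture":0}]' | python3 -m pendant
```

```text
t: 20.6
position: [441.1, -244.7, 74.5]
orientation: [3.061, -0.701, 0.004]
ft_force: [4.5, 2.1, -0.6]
width: 0.124
gripper_force: 59.7
t: 20.9
position: [441.1, -244.6, 74.1]
orientation: [3.062, -0.701, 0.001]
ft_force: [3.6, 2.7, 0.7]
width: 0.117
gripper_force: 59.8
```

```bash
echo '[{"dx":2, "aperture":0}, {"aperture":0}, {"aperture":0}]' | python3 -m pendant
echo '[{"dx":2, "aperture":0}, {"aperture":0}, {"aperture":0}]' | python3 -m pendant
python3 m.py 2>/dev/null | egrep -v 'bar|roll'
```

```text
t: 21.2
position: [442.8, -245.5, 74.0]
orientation: [3.062, -0.701, -0.0]
ft_force: [2.1, 2.6, 2.9]
width: 0.119
gripper_force: 59.9
t: 21.5
position: [444.6, -246.6, 74.0]
orientation: [3.062, -0.701, 0.0]
ft_force: [0.1, 1.3, 2.7]
width: 0.114
gripper_force: 60.0
[ 444.61 -246.56   74.  ] [ 3.06 -0.7   0.  ] [0.11 1.28 2.71]
heading -0.4502810009434265
```

```bash
echo '[{"dx":1, "dz":-0.4, "aperture":0}, {"aperture":0}, {"aperture":0}]' | python3 -m pendant
echo '[{"dx":1, "aperture":0}, {"aperture":0}, {"aperture":0}]' | python3 -m pendant
python3 - <<'E'
from h import *
img,w=cloud('wrist','w8.png'); cl=img[150:350,200:440]
a=cv2.resize(img[100:360,180:460],None,fx=2,fy=2,interpolation=cv2.INTER_CUBIC)
cv2.imwrite('pics/w8c.png',a[:,:,::-1])
E
```

```text
t: 21.85
position: [445.3, -246.8, 74.2]
orientation: [3.062, -0.701, -0.001]
ft_force: [-0.5, -0.1, 1.9]
width: 0.117
gripper_force: 59.8
t: 22.15
position: [446.1, -247.0, 74.2]
orientation: [-3.062, 0.701, 0.001]
ft_force: [-1.1, 0.4, 1.2]
width: 0.12
gripper_force: 59.8
```

View pics/w8c.png

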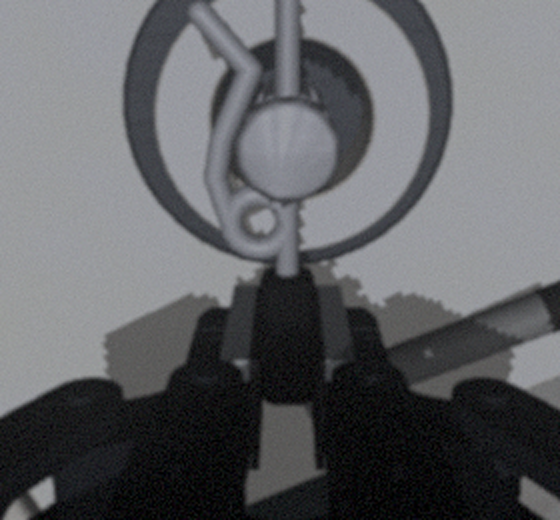

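The leg comes out beyond the post (column 287 in the crop), the bow's waist has wrapped past the post's left side, and the coil at (258,220) touches the post. A quick number check on the tip before letting go.

Run:
```python
from h import *
s=manip.read_state(); img,w=cloud('wrist'); c=s['position']; Rt=R.from_rotvec(s['orientation']).as_matrix(); q=(w-c)@Rt
f=(q[...,0]>50)&(q[...,0]<90)&(abs(q[...,1]-.7)<2)&(abs(q[...,2]-19)<4); print('tip x',np.percentile(q[f][:,0],[95,99]),np.median(q[f][:,1:],0))
t=w[(abs(w[...,2]-65.5)<2.5)&(np.hypot(w[...,0]-485,w[...,1]+266.5)<16)]; e=circ(t)[0][0]; print(len(t),e,((np.r_[e,65]-c)@Rt))
print(s['ft_force'])
```

```text
tip x [74.36774219 75.42487196] [ 0.87467085 18.26040719]
2110 (485.2691955566406, -266.292236328125) [43.62705114  0.34556383  9.16237071]
[-0.87506393  0.74716527  1.08706498]
```

```bash
echo '[{"aperture":0.2}, {"aperture":0.4}, {"aperture":0.4}, {"aperture":0.4}, {"dz":-10, "aperture":0.4}, {"dz":-20, "aperture":0.4}, {"dz":-40, "aperture":0.4}, {"dz":-40, "aperture":0.4}]' | python3 -m pendant
echo '[{"dx":-20, "dz":-30, "aperture":0.4}, {"dx":-20, "aperture":0.4}, {"aperture":0.4}, {"aperture":0.4}]' | python3 -m pendant
python3 - <<'E'
from h import *
np.set_printoptions(precision=2,suppress=True)
s=manip.read_state(); print(s['t'],s['position'])
img,w=cloud('wrist','w9.png'); Rt=R.from_rotvec([3.062,-.701,0]).as_matrix(); q=(w-np.array([485.2,-266.5,0]))@Rt; q[...,2]*=-1
f=(abs(q[...,1])<2)&(q[...,0]>11)&(q[...,0]<45)&(q[...,2]>44)&(q[...,2]<66); P=q[f]; print('tip past post',np.percentile(P[:,0],[1,99]),np.median(P,0))
f=(abs(q[...,1])<8)&(q[...,0]<-25)&(q[...,0]>-75)&(q[...,2]>44)&(q[...,2]<75); P=q[f]; print('grip',np.percentile(P[:,0],[1,99]),np.median(P,0))
P=w[fit(w,(486,-267),40,28,40)]; print('roll',np.percentile(P[:,2],[5,50,95]),circ(P)[0])
for n in('tamper','marker','clip_seat'):
    for cam in('top','wrist'):
        manip.grab_frame(cam); print(n,cam,[(np.round(r['xyz'],0).tolist(),round(r['score'],2)) for r in manip.spot_point(n,cam)[:1]])
E
```

```text
t: 23.05
position: [445.8, -246.6, 185.4]
orientation: [-3.062, 0.701, 0.002]
ft_force: [1.2, -0.6, 0.6]
width: 0.403
gripper_force: 0.0
t: 23.45
position: [410.5, -229.6, 214.6]
orientation: [3.062, -0.701, 0.002]
ft_force: [0.0, -0.2, -0.1]
width: 0.399
gripper_force: 0.0
23.45 [ 410.46 -229.61  214.63]
tip past post [11.61 29.78] [21.17 -0.49 60.19]
grip [-58.45 -25.47] [-42.2   -0.54  53.25]
roll [33.26 34.59 35.79] ((486.0343322753906, -268.22357177734375), 31.990026473999023)
tamper top [([624.0, -377.0, -0.0], 0.92)]
tamper wrist []
marker top [([400.0, -289.0, -4.0], 0.72)]
marker wrist [([397.0, -296.0, -4.0], 0.72)]
clip_seat top []
clip_seat wrist [([489.0, -257.0, 56.0], 0.67)]
```

```bash
python3 -c "
from workcell import manip
print(manip.job_done())"
```

```text
the job is handed in; nothing more can be done
None
```

The roll lies flat on its stand over the post. The clip is through the cross hole, snapped over the post and released. After release its tip measured about 30 mm past the post's axis, against 30.5 mm for fully home. The job was handed in at about 24 s.

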